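Park the cordless glue gun on its charging dock

TASK

Stand the cordless glue gun on the middle of the charging dock's raised pedestal, set down gently and kept upright, turned so that its nozzle tip is right over the middle of the drip dish, and let go. Then push the dock's toggle switch all the way over towards the dish side to start charging, leaving the gun parked like that. Leave the wreath, tape roll, cardboard tube and jar of glue sticks where they are.

Things in the scene. Friction and masses are not known exactly. Their poses are not given: they have to be found in the camera images.
- gun: Cordless glue gun, black with steel nozzle cone, loose, 0.3 kg, standing on a round foot 66 mm across, 14 mm high. Origin: centre of the foot's underside; z up, x to the nozzle. A 36 x 28 mm handle bears a level barrel, 120 mm long (x -60 to 60), 36 mm wide, 84 to 126 mm high. Nozzle reaches x = 100 mm; an 11 mm thick clear glue stick sticks out behind to x = -92 mm.
- gun_nozzle (a point): tip of the gun's nozzle: 100 mm ahead (x) of the gun's origin and 105 mm above it
- gun_grip (a point): middle of the gun's barrel, straight above its foot's centre, 105 mm up; here the barrel is 36 mm wide across y, its top 21 mm higher
- dock: Grey charging dock, fixed. Origin: on the table under the pedestal's axis; x points to the drip dish, y to the switch. Base plate 12 mm thick, 90 mm wide, x -70 to 160 mm, with a wing 85 mm wide out to y = 165 mm bearing the switch. Round pedestal with a flat top 74 mm across, 60 mm above the table.
- dock_pad (a point): centre of the pedestal's flat top, 60 mm above the table, where the gun's foot belongs
- dock_dish (a point): centre of the rim of the small round steel drip dish (48 mm across, rim 100 mm above the table) on a stem, 100 mm from the pedestal's axis
- switch (a joint): angle of the steel toggle lever on the dock's wing, its pivot 34 mm above the table and 120 mm from the pedestal axis along dock y. 0 to 0.15 = off, leaning 0.5 rad to dock -x; 1.0 = on, at its stop, leaning 0.5 rad to dock +x (dish side). It stays where left. Black housing 70 x 50 mm, top 37 mm above the table.
- switch_tip (a point): centre of the 26 mm ball at the end of the switch lever, 60 mm from the pivot, about 87 mm above the table
- wreath: kraft-covered wreath ring lying flat, 200 mm across, 33 mm high, loose; origin at the centre of its underside
- tape: clear tape roll lying flat, 76 mm across, 24 mm high, loose; origin at the centre of its underside
- tube: cardboard tube standing upright, 54 mm diameter, 90 mm high, loose; origin at the centre of its underside
- jar: glass jar, 72 mm across and 90 mm high, with glue sticks that rise to 130 mm, loose; origin at the centre of its underside
There are look-alikes about, which are no part of the job. Of the things that look like the gun, take the one that is farthest from the robot's base at the start.

How it is judged:
On the way, in this order (a step that is already met when the one before it is completed fails the run):
1. the gun stands released and upright in the middle of the pedestal with its nozzle over the dish (distance between gun and dock_pad below 0.012 m and horizontal distance between gun_nozzle and dock_dish below 0.016 m and angle between gun's own z axis and vertical below 0.08 rad and linear speed of gun below 0.03 m/s and contact force between the fingers and gun below 0.1 N), for 0.3 s.
2. the switch is pushed all the way on with the gun still parked (distance between gun and dock_pad below 0.012 m and horizontal distance between gun_nozzle and dock_dish below 0.016 m and angle between gun's own z axis and vertical below 0.08 rad and linear speed of gun below 0.03 m/s and value of joint switch above 0.85 rad), for 0.2 s.
At the end, for the whole second after the job is handed in: The gun stands upright (within 0.08 rad) and at rest on the pedestal, its foot's centre within 12 mm of the pad's centre and its nozzle tip within 16 mm (horizontally) of the dish's centre, released; the switch is past 0.85 rad (all of step 2 and contact force between the fingers and gun below 0.1 N); the robot touches nothing.
It fails at once if the gun is tipped more than 0.5 rad (angle between gun's own z axis and vertical above 0.5 rad).
It fails at once if the gun is banged down on the dock (over 60 N) (contact force between gun and dock above 60 N).
It fails at once if the gun is dropped (from more than about 10 mm) (contact force between the fingers and gun below 0.1 N and linear speed of gun above 0.45 m/s).
It fails at once if the wreath, tape roll, tube or jar is moved more than 25 mm (distance of any of wreath, tape, tube, jar from where it was at the start of the episode above 0.025 m).
It also fails if it takes over 51 s, if anything falls off the work surface, if the arm or the gripper's body presses on something with over 40 N, if the wrist force passes 120 N, or if a joint passes its speed limit or range.

ROBOT

A 6-joint arm with a two-finger parallel gripper is mounted at the origin on the work surface. World frame = base frame: x ahead of the robot, y to its left, z up, the work surface at z = 0. Lengths are in m, angles in rad, forces in N, time in s.
With the tool pointing down it reaches from about 0.25 to 0.725 m from the base axis. Payload 4 kg.
Tool frame: the origin (TCP) lies on the centre line of the jaws, within the pads' length; the fingertips stand 8 mm ahead of it and the grasp point (between the pads) lies 11 mm behind it; z points along the fingers, y is the line along which they close (so a half turn about z gives the same grasp; the last joint's range is limited). The gripper opens to 85 mm and grips with 20 to 120 N. Pads are 22 mm wide; open, the fingers measure 114 mm over their backs; the gripper's body (76 mm by 85 mm) begins 54 mm behind the grasp point. The pads swing forward as they close: fully open they stand 13 mm farther back than shut.
Start: joints at [1.142, 0.241, 0.005, 1.335, 0, 1.571], TCP at [0.208, 0.455, 0.239] pointing down, gripper open.
Joint ranges: [-2.72, 2.72], [-1.05, 1.87], [-1.09, 1.28], [-1.99, 2.15], [-1.42, 1.44], [-3.14, 3.14]. Speed limits (rad/s): [2.79, 2.79, 3.14, 3.14, 3.14, 3.14].

INTERFACE

Orientations are given as a unit quaternion [x, y, z, w].
In Python, from cell import env gives the robot as it stands.
- The arm moves only by the shell command python3 -m pendant 'ROWS'. ROWS is a JSON object of lists of equal length, an entry for each row: "dr": the turn, a rotation vector about the tool's x, y, z in degrees, a list of three; "linear": the shift along the tool's x, y, z in m, a list of three; "grip": the gripper's target within -1 to 1 (shut at 1, half-way at 0, fully open at -1). In form: {"dr": [[rx, ry, rz], ...], "linear": [[x, y, z], ...], "grip": [grip, ...]}. A call has 1 to 12 rows; each row is the pose to reach, as a shift and turn from the pose commanded when the call began, along the tool's axes at that moment; what a row does not reach only later rows make up. A row lasts 1/12 s, in which the tool goes at most 41.7 mm and 7.16 degrees, less where a joint would pass 70% of its speed; a pose out of reach is approached as far as the arm can. A call with a gripper value outside its range is refused whole. The fingers move at their own pace and stop on an object; the grip force is fixed at half the most. Time passes only in rows, so rows that repeat a pose let the fingers close. It gives the time, the measured TCP pose, the force, the opening and the grip force at its end, in the units of the state.
- env.sense(): the state, without advancing time (a new reading comes with each control period).
- env.get_image(name): name is "scene" or "top"; returns a dict with "color" (480x640x3 uint8, blue, green, red), "depth" (480x640 float32, m along the optical axis (not along the pixel's ray), 0 where there is no reading), "K" (3x3 intrinsics, pixels), "rvec" (rotation vector, rad) and "tvec" (3), from world to camera coordinates, as OpenCV has them. Camera axes: x right, y down, z forward; pixel columns grow to the right and rows downward; lengths in m; the calibration is good to about 2 mm. A picture is of the moment at which its call begins.
- env.close_job(): hands the job in; it is judged then, once.
The state is a dict: "t": time; "joints": joint angles; "qvel": joint speeds; "joint_torque": joint torques, N m; "ee_pos": TCP position; "ee_rot": TCP orientation; "wrist_force": force on the tool from outside, world axes, zero at the start; "ft_torque": the same for the moment, N m; "gripper_width": opening from 0.0 (shut) to 1.0 (fully open); "grip_force": force on a finger pad.
Only numpy, scipy, OpenCV 4.12 (cv2) and the standard library are available. Lean on these libraries where they do the work, as an engineer would, in place of code of your own. Each camera call takes 0.05 s, during which the arm holds its last target. There are 200 camera calls.

## Working session

There is one attempt and no reset: what is moved stays moved. The work goes in short steps, Python scripts to look and compute and a shell command to move; the robot and the scene stay as the last step left them, time stands still between calls to the robot, and variables do not carry over. Pictures are saved under pics/ and viewed, at most 10 in all, crops included, and the job is handed in when it is done.

```bash
mkdir -p pics; ls
cat > h.py <<'E'
import numpy as np, cv2
from cell import env
from scipy.spatial.transform import Rotation as R
def grab(n):
    im=env.get_image(n); np.savez(f'{n}.npz',**im); return im
def load(n): return dict(np.load(f'{n}.npz'))
def world(im):
    K=im['K'];Rm=cv2.Rodrigues(im['rvec'])[0];t=np.ravel(im['tvec']);d=im['depth']
    v,u=np.mgrid[:480,:640]
    c=np.stack([(u-K[0,2])/K[0,0]*d,(v-K[1,2])/K[1,1]*d,d],-1)
    return (c-t)@Rm
def ray(im,u,v,z):
    K=im['K'];Rm=cv2.Rodrigues(im['rvec'])[0];t=np.ravel(im['tvec'])
    o=-Rm.T@t; d=Rm.T@np.linalg.inv(K)@np.array([u,v,1.]); return o+d*(z-o[2])/d[2]
E
python3 - <<'E'
from h import *
for n in('scene','top'):
    im=grab(n); cv2.imwrite(f'pics/{n}0.png',im['color'])
    print(n,-cv2.Rodrigues(im['rvec'])[0].T@np.ravel(im['tvec']),im['K'][0,0])
s=env.sense();print({k:np.round(v,3) for k,v in s.items()})
E
```

```text
pics
scene [ 1.21734056 -0.44406279  0.90044134] 462.23611477351295
top [0.43878393 0.01257774 1.31120448] 554.9990636350915
{'t': np.float64(0.1), 'joints': array([ 1.142,  0.241,  0.004,  1.335, -0.   ,  1.571]), 'qvel': array([-0.001, -0.003,  0.001,  0.001,  0.   , -0.001]), 'joint_torque': array([-1.0000e-03, -3.7314e+01,  2.5301e+01,  1.1000e-02, -0.0000e+00,
        0.0000e+00]), 'ee_pos': array([0.208, 0.454, 0.239]), 'ee_rot': array([ 0.213,  0.977, -0.001, -0.   ]), 'wrist_force': array([-0.115,  0.454,  0.191]), 'ft_torque': array([0.039, 0.02 , 0.003]), 'grip_force': np.float64(0.0), 'gripper_width': np.float64(1.0)}
```

View pics/scene0.png

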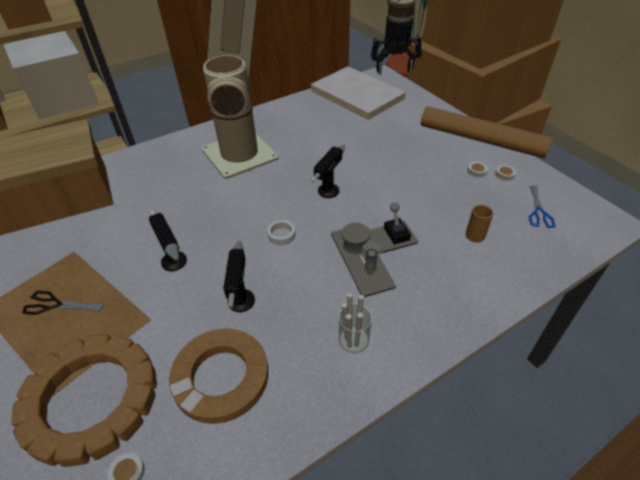

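View pics/top0.png

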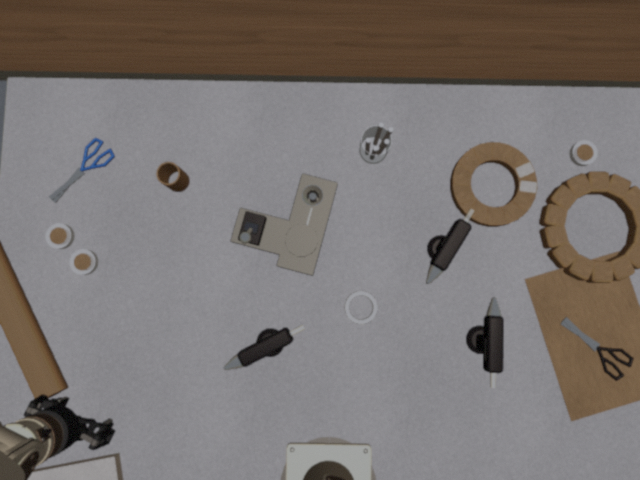

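The scene view shows three black guns, at pixels (328,170), (170,245) and (238,275), with the dock at (370,245). The top view shows the same guns with feet at A (268,342), B (437,248) and C (480,340). The pedestal is at (302,238), the dish at (313,193) and the switch at (250,230). B is next to the wreath and looks farthest from the base at about (330,480). I'll check that with numbers.

Run:
```python
from h import *
im=load('top');W=world(im);c=im['color'].astype(int);g=c.max(2)
print('table z',np.median(W[300:330,420:440,2]))
for n,(u0,u1,v0,v1) in dict(A=(215,310,315,380),B=(415,485,200,290),C=(460,512,290,395)).items():
    P=W[v0:v1,u0:u1].reshape(-1,3); C=c[v0:v1,u0:u1].reshape(-1,3); d=C.max(1)<75
    bar=P[(P[:,2]>.09)&(P[:,2]<.15)&d]
    vv,uu=np.mgrid[v0:v1,u0:u1]
    foot=P[d&(P[:,2]>.006)&(P[:,2]<.03)]
    r=cv2.minAreaRect((bar[:,:2]*1000).astype(np.float32))
    (fx,fy),fr=cv2.minEnclosingCircle((foot[:,:2]*1000).astype(np.float32))
    print(n,len(bar),'bar rect',np.round(r[0],1),np.round(r[1],1),round(r[2],1),'topz',np.percentile(bar[:,2],95).round(3),'foot circ',round(fx,1),round(fy,1),round(fr,1))
    print('  dist',np.hypot(*r[0])/1000)
# dock
v,u=np.mgrid[:480,:640]; box=(u>225)&(u<345)&(v>165)&(v<285)
for nm,lo,hi in(('ped',.052,.068),('dish',.085,.11),('plate',.006,.02)):
    m=box&(W[...,2]>lo)&(W[...,2]<hi); 
    n,l,st,ce=cv2.connectedComponentsWithStats(m.astype(np.uint8))
    for i in range(1,n):
        if st[i,4]>30:
            P=W[l==i]; (x,y),r=cv2.minEnclosingCircle((P[:,:2]*1000).astype(np.float32)); rr=cv2.minAreaRect((P[:,:2]*1000).astype(np.float32))
            print(nm,st[i,4],ce[i].round(),'circ',round(x,1),round(y,1),round(r,1),'mean',(P.mean(0)*1000).round(1),'rect',np.round(rr[0],1),np.round(rr[1],1),round(rr[2],1))
cr=np.hstack([cv2.resize(im['color'][190:300,395:505],(400,400)),cv2.resize(im['color'][165:285,225:345],(400,400))])
cv2.imwrite('pics/crop.png',cr)
```

```text
table z 0.000160077295998474
A 962 bar rect [320.5 138.1] [ 37.4 120.8] 28.6 topz 0.129 foot circ 320.2 137.9 31.6
  dist 0.3490219267238667
B 944 bar rect [ 543.3 -257.5] [ 36.6 117.2] 58.9 topz 0.129 foot circ 582.3 -283.0 77.1
  dist 0.6012655525209861
C 1092 bar rect [ 335.4 -346.8] [ 34.1 120.7] 88.8 topz 0.129 foot circ 334.2 -347.1 31.7
  dist 0.48248728479553193
ped 828 [301. 240.] circ 554.3 68.0 36.8 mean [554.2  67.8  60.2] rect [554.3  67.3] [72.1 72.2] 46.5
dish 226 [312. 194.] circ 651.5 43.6 23.8 mean [653.5  44.1  94.9] rect [650.8  44.1] [46.  44.3] 1.8
dish 105 [245. 237.] circ 556.3 191.1 12.9 mean [555.4 190.3  95.3] rect [556.  190.7] [23.  22.2] 2.1
plate 3577 [294. 226.] circ 608.8 101.0 144.4 mean [592.4  87.2  12.1] rect [614.6 116.2] [213.2 233. ] 75.8
```

View pics/crop.png

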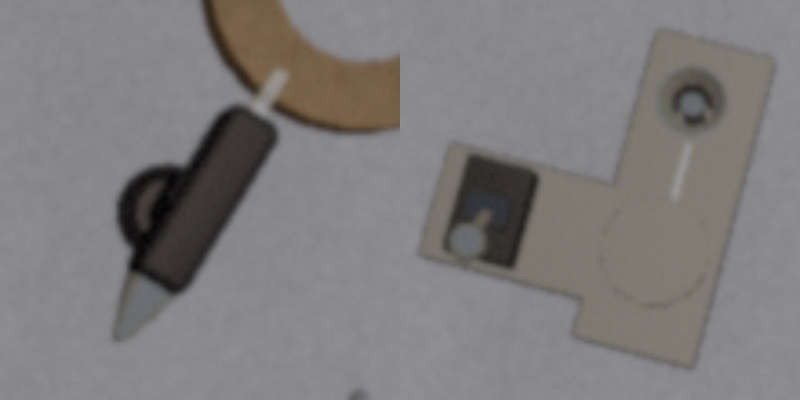

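Feet and barrels match the known sizes. The distances from the base are A 0.349 m, C 0.482 m and B 0.601 m. The crop shows B whole, with its nozzle at the lower left and its glue stick near the wreath, so B (437,248) is the gun to take. The dock also checks out: pedestal to dish is 100 mm at -14°, and the ball is where an off lever should put it.

```bash
cat >> h.py <<'E'
def go(x,y,z,yaw,turn=0):
    """shift/turn in tool axes to reach TCP xyz (m), tool x at world yaw (deg), tool down"""
    s=env.sense();r=R.from_quat(s['ee_rot']);c,sn=np.cos(np.radians(yaw)),np.sin(np.radians(yaw))
    T=R.from_matrix(np.array([[c,sn,0],[sn,-c,0],[0,0,-1]]))
    x0=r.as_matrix()[:,0]
    print('t',s['t'],'pos',np.round(s['ee_pos'],4),'yaw',np.degrees(np.arctan2(x0[1],x0[0])).round(2),'joints',np.degrees(s['joints']).round(1),'w',s['gripper_width'],'gf',s['grip_force'],'F',np.round(s['wrist_force'],2))
    print('linear',np.round(r.inv().apply(np.array([x,y,z])-s['ee_pos']),4),'dr',np.degrees((r.inv()*T).as_rotvec()).round(2))
E
python3 -c "
from h import *
go(.5433,-.2575,.239,148.9)"
```

```text
t 0.1 pos [0.2077 0.4542 0.2385] yaw 155.43 joints [65.4 13.8  0.2 76.5 -0.  90. ] w 1.0000387265622275 gf 0.0 F [-0.12  0.45  0.19]
linear [-6.012e-01 -5.077e-01  5.000e-04] dr [-0.11  0.01  6.53]
```

```bash
python3 -m pendant '{"dr":[[0,0,0],[0,0,1],[0,0,2],[0,0,3],[0,0,4],[0,0,5],[0,0,6],[0,0,6.5],[0,0,6.5],[0,0,6.5],[0,0,6.5],[0,0,6.5]],"linear":[[-0.02,-0.017,0],[-0.05,-0.042,0],[-0.08,-0.067,0],[-0.11,-0.092,0],[-0.14,-0.117,0],[-0.17,-0.142,0],[-0.2,-0.167,0],[-0.23,-0.192,0],[-0.26,-0.217,0],[-0.29,-0.242,0],[-0.32,-0.267,0],[-0.35,-0.292,0]],"grip":[-1,-1,-1,-1,-1,-1,-1,-1,-1,-1,-1,-1]}'
python3 -c "
from h import *
go(.5433,-.2575,.239,148.9)"
```

```text
t: 1.1
ee_pos: [0.4049, 0.0417, 0.2392]
ee_rot: [0.268, 0.963, 0.0, -0.0]
wrist_force: [1.1, 1.2, -0.1]
gripper_width: 1.002
grip_force: 0.0
t 1.1 pos [0.4049 0.0417 0.2392] yaw 148.92 joints [  5.9   3.2 -12.3  74.5   0.   36.9] w 1.0015979402648845 gf 0.0 F [ 1.09  1.22 -0.09]
linear [-2.730e-01 -1.848e-01  1.000e-04] dr [-0.   -0.01  0.02]
```

```bash
python3 -m pendant '{"dr":[[0,0,0],[0,0,0],[0,0,0],[0,0,0],[0,0,0],[0,0,0],[0,0,0],[0,0,0],[0,0,0],[0,0,0],[0,0,0],[0,0,0]],"linear":[[-0.03,-0.02,0],[-0.06,-0.041,0],[-0.09,-0.061,0],[-0.12,-0.081,0],[-0.15,-0.102,0],[-0.18,-0.122,0],[-0.21,-0.142,0],[-0.235,-0.159,0],[-0.255,-0.173,0],[-0.268,-0.182,0],[-0.2735,-0.1855,0],[-0.2735,-0.1855,0]],"grip":[-1,-1,-1,-1,-1,-1,-1,-1,-1,-1,-1,-1]}'
python3 -c "
from h import *
go(.5433,-.2575,.094,148.9)"
```

```text
t: 2.1
ee_pos: [0.5433, -0.2574, 0.2381]
ee_rot: [0.269, 0.963, 0.0, -0.001]
wrist_force: [0.3, 0.6, -0.0]
gripper_width: 1.002
grip_force: 0.0
t 2.1 pos [ 0.5433 -0.2574  0.2381] yaw 148.83 joints [-25.4  25.7  17.1  81.5  -0.    5.8] w 1.001827493600087 gf 0.0 F [ 0.28  0.64 -0.04]
linear [-0.0003 -0.      0.1441] dr [-0.01 -0.09 -0.07]
```

```bash
python3 -m pendant '{"dr":[[0,0,0],[0,0,0],[0,0,0],[0,0,0],[0,0,0],[0,0,0],[0,0,0],[0,0,0],[0,0,0],[0,0,0],[0,0,0]],"linear":[[0,0,0.015],[0,0,0.035],[0,0,0.055],[0,0,0.075],[0,0,0.095],[0,0,0.11],[0,0,0.122],[0,0,0.132],[0,0,0.14],[0,0,0.144],[0,0,0.144]],"grip":[-1,-1,-1,-1,-1,-1,-1,-1,-1,-1,-1]}'
python3 -c "
from h import *
im=grab('scene');cv2.imwrite('pics/s1.png',cv2.resize(im['color'][200:340,160:320],(800,600)))
go(.5433,-.2575,.094,148.9)"
```

```text
t: 3.02
ee_pos: [0.5428, -0.2557, 0.0946]
ee_rot: [0.268, 0.964, 0.0, -0.001]
wrist_force: [-0.2, 0.1, 0.7]
gripper_width: 0.999
grip_force: 0.0
t 3.0667 pos [ 0.5433 -0.2561  0.0954] yaw 148.95 joints [-25.2  30.4   2.9  62.5   0.    5.8] w 1.0015059357361 gf 0.0 F [ 0.21  0.14 -0.12]
linear [-0.0008 -0.0012  0.0014] dr [ 0.   -0.01  0.05]
```

View pics/s1.png

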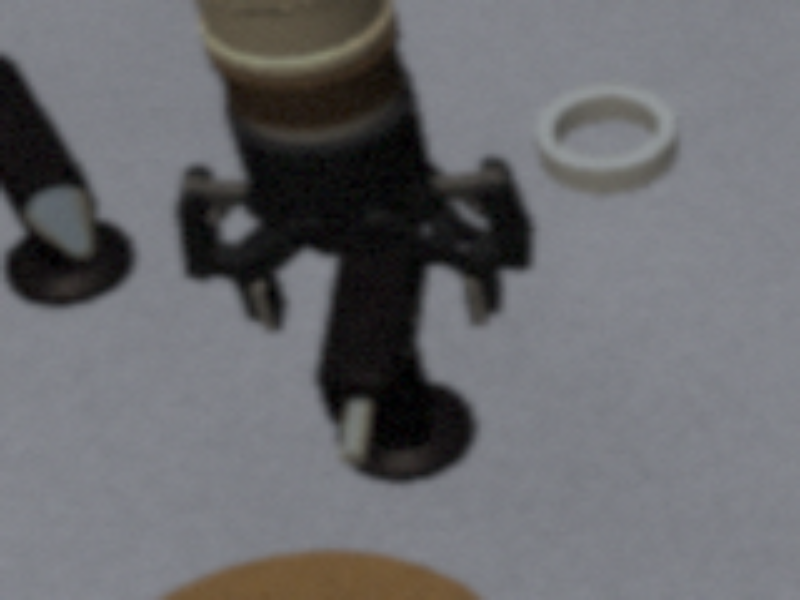

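The fingers, at (262,300) and (480,300) in the crop, straddle the barrel at about (375,290), with even clearance either side. I'll close them now.

```bash
python3 -m pendant '{"dr":[[0,0,0],[0,0,0],[0,0,0],[0,0,0],[0,0,0],[0,0,0],[0,0,0],[0,0,0],[0,0,0],[0,0,0],[0,0,0],[0,0,0]],"linear":[[0,0,0],[0,0,0],[0,0,0],[0,0,0],[0,0,0],[0,0,0],[0,0,0],[0,0,0],[0,0,0],[0,0,0],[0,0,0],[0,0,0]],"grip":[0,0.1,0.2,0.3,0.4,0.6,0.8,1,1,1,1,1]}'
python3 -c "
from h import *
go(.5433,-.2575,.23,148.9)"
```

```text
t: 4.07
ee_pos: [0.5437, -0.2569, 0.096]
ee_rot: [0.268, 0.963, -0.0, 0.001]
wrist_force: [-0.4, -2.0, 6.0]
gripper_width: 0.414
grip_force: 60.9
t 4.0667 pos [ 0.5437 -0.2569  0.096 ] yaw 148.92 joints [-25.3  30.4   3.   62.5  -0.    5.8] w 0.41392395724211023 gf 60.852516889572144 F [-0.44 -1.97  6.  ]
linear [-0.0002 -0.0008 -0.134 ] dr [-0.02  0.08  0.02]
```

```bash
python3 -m pendant '{"dr":[[0,0,0],[0,0,0],[0,0,0],[0,0,0],[0,0,0],[0,0,0],[0,0,0],[0,0,0],[0,0,0],[0,0,0],[0,0,0],[0,0,0]],"linear":[[0,0,-0.005],[0,0,-0.015],[0,0,-0.03],[0,0,-0.046],[0,0,-0.062],[0,0,-0.078],[0,0,-0.094],[0,0,-0.108],[0,0,-0.12],[0,0,-0.13],[0,0,-0.135],[0,0,-0.135]],"grip":[1,1,1,1,1,1,1,1,1,1,1,1]}'
python3 -c "
from h import *
go(.5543,.068,.23,148.9)"
```

```text
t: 5.07
ee_pos: [0.5438, -0.2564, 0.2314]
ee_rot: [0.268, 0.963, -0.0, 0.001]
wrist_force: [-0.5, -0.1, -3.4]
gripper_width: 0.414
grip_force: 60.1
t 5.0667 pos [ 0.5438 -0.2564  0.2314] yaw 148.94 joints [-25.2  25.6  16.1  80.3   0.    5.8] w 0.41352714051910483 gf 60.12067794799805 F [-0.46 -0.06 -3.36]
linear [0.1584 0.2833 0.0013] dr [0.02 0.09 0.04]
```

```bash
python3 -m pendant '{"dr":[[0,0,-2],[0,0,-6],[0,0,-11],[0,0,-16],[0,0,-21],[0,0,-27],[0,0,-33],[0,0,-39],[0,0,-45],[0,0,-50],[0,0,-55],[0,0,-60]],"linear":[[0.004,0.007,0],[0.013,0.023,0],[0.027,0.048,0],[0.043,0.077,0],[0.06,0.107,0],[0.077,0.138,0],[0.094,0.168,0],[0.111,0.198,0],[0.127,0.227,0],[0.141,0.252,0],[0.152,0.272,0],[0.158,0.283,0]],"grip":[1,1,1,1,1,1,1,1,1,1,1,1]}' | head -2
python3 -m pendant '{"dr":[[0,0,-5],[0,0,-10],[0,0,-15],[0,0,-21],[0,0,-27],[0,0,-33],[0,0,-39],[0,0,-45],[0,0,-51],[0,0,-57],[0,0,-63],[0,0,-68]],"linear":[[0,0,0],[0,0,0],[0,0,0],[0,0,0],[0,0,0],[0,0,0],[0,0,0],[0,0,0],[0,0,0],[0,0,0],[0,0,0],[0,0,0]],"grip":[1,1,1,1,1,1,1,1,1,1,1,1]}' | head -2
python3 -m pendant '{"dr":[[0,0,-5],[0,0,-11],[0,0,-17],[0,0,-23],[0,0,-29],[0,0,-35],[0,0,-41],[0,0,-47],[0,0,-53],[0,0,-58],[0,0,-62],[0,0,-65]],"linear":[[0,0,0],[0,0,0],[0,0,0],[0,0,0],[0,0,0],[0,0,0],[0,0,0],[0,0,0],[0,0,0],[0,0,0],[0,0,0],[0,0,0]],"grip":[1,1,1,1,1,1,1,1,1,1,1,1]}' | head -2
python3 -m pendant '{"dr":[[0,0,-2],[0,0,-3],[0,0,-4],[0,0,-4],[0,0,-4]],"linear":[[0,0,0],[0,0,0],[0,0,0],[0,0,0],[0,0,0]],"grip":[1,1,1,1,1]}'
python3 - <<'E'
from h import *
go(.5543,.068,.17,-14)
im=grab('top');cv2.imwrite('pics/t2.png',cv2.resize(im['color'][120:300,190:430],(800,600)))
W=world(im);c=im['color'].astype(int)
v,u=np.mgrid[:480,:640];m=(u>250)&(u<360)&(v>120)&(v<230)&(W[...,2]>.2)&(W[...,2]<.27)
P=W[m];k=P[:,0].argsort()[-15:];print('front pts',P[k[-1]],P[k].mean(0),u[m][k[-1]],v[m][k[-1]])
im=grab('scene')
E
```

```text
t: 6.07
ee_pos: [0.5528, 0.0711, 0.229]
t: 7.07
ee_pos: [0.5529, 0.0681, 0.2289]
t: 8.07
ee_pos: [0.5529, 0.0681, 0.2289]
t: 8.48
ee_pos: [0.5538, 0.0677, 0.2299]
ee_rot: [0.992, -0.122, -0.0, 0.0]
wrist_force: [0.6, 0.5, -2.7]
gripper_width: 0.414
grip_force: 60.6
t 8.4833 pos [0.5538 0.0677 0.2299] yaw -14.06 joints [   7.    20.7    8.4   77.8    0.  -159. ] w 0.413500212278587 gf 60.560442209243774 F [ 0.58  0.49 -2.69]
linear [ 0.0005 -0.0004  0.0599] dr [ 0.01  0.04 -0.06]Traceback (most recent call last):
  File "<stdin>", line 6, in <module>
IndexError: index -1 is out of bounds for axis 0 with size 0
```

View pics/t2.png

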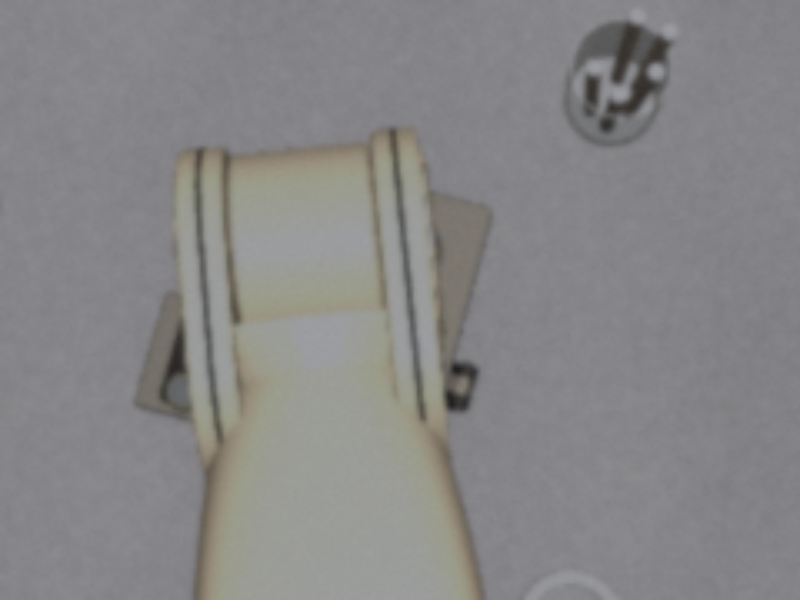

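From above the arm hides the gun; only the dock's edges at (465,220) and (165,370) show in the crop. I'll check the nozzle tip in the scene view.

Run:
```python
from h import *
im=grab('scene');cv2.imwrite('pics/s2.png',cv2.resize(im['color'][150:300,290:450],(800,600),interpolation=cv2.INTER_CUBIC))
K=im['K'];g=lambda p:cv2.projectPoints(np.array([p],float),im['rvec'],im['tvec'],K,None)[0].ravel()
# expected nozzle tip (gun z0=.134), foot centre
for n,p in(('nozzle',(.5538+.1*np.cos(np.radians(14)),.0677-.1*np.sin(np.radians(14)),.239)),('foot',(.5538,.0677,.134))):
    q=g(p);print(n,q.round(1),'crop',((q-[290,150])*[5,4]).round())
```

```text
nozzle [375.2 204.7] crop [426. 219.]
foot [356.1 211.2] crop [330. 245.]
```

View pics/s2.png

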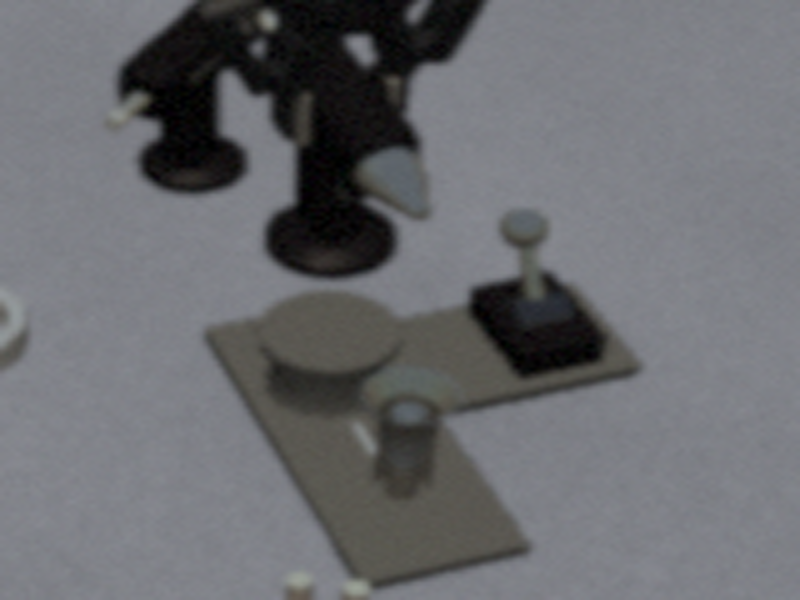

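The nozzle tip is at (425,217) in the crop, against a prediction of (426,219). The foot is at (330,240), against (330,245). So the gun sits in the hand as planned and is upright. I'll lower it.

```bash
python3 -m pendant '{"dr":[[0,0,0],[0,0,0],[0,0,0],[0,0,0],[0,0,0],[0,0,0],[0,0,0],[0,0,0],[0,0,0],[0,0,0],[0,0,0],[0,0,0]],"linear":[[0,0,0.004],[0,0,0.012],[0,0,0.02],[0,0,0.028],[0,0,0.036],[0,0,0.044],[0,0,0.051],[0,0,0.057],[0,0,0.062],[0,0,0.066],[0,0,0.068],[0,0,0.068]],"grip":[1,1,1,1,1,1,1,1,1,1,1,1]}'
python3 -m pendant '{"dr":[[0,0,0],[0,0,0],[0,0,0],[0,0,0]],"linear":[[0,0,0.001],[0,0,0.002],[0,0,0.003],[0,0,0.003]],"grip":[1,1,1,1]}'
```

```text
t: 9.58
ee_pos: [0.5538, 0.0675, 0.1619]
ee_rot: [0.992, -0.122, -0.0, 0.0]
wrist_force: [-0.2, -0.5, -3.6]
gripper_width: 0.418
grip_force: 60.5
t: 9.92
ee_pos: [0.5541, 0.0676, 0.1594]
ee_rot: [0.992, -0.122, 0.0, -0.0]
wrist_force: [0.7, 0.4, -2.7]
gripper_width: 0.418
grip_force: 60.5
```

```bash
python3 -m pendant '{"dr":[[0,0,0],[0,0,0],[0,0,0],[0,0,0]],"linear":[[0,0,0.0008],[0,0,0.0016],[0,0,0.0025],[0,0,0.0025]],"grip":[1,1,1,1]}'
python3 -m pendant '{"dr":[[0,0,0],[0,0,0],[0,0,0],[0,0,0]],"linear":[[0,0,0.0005],[0,0,0.001],[0,0,0.0015],[0,0,0.0015]],"grip":[1,1,1,1]}'
```

```text
t: 10.25
ee_pos: [0.5539, 0.0675, 0.1566]
ee_rot: [0.992, -0.122, -0.0, 0.0]
wrist_force: [0.3, 0.3, -3.1]
gripper_width: 0.419
grip_force: 60.5
t: 10.58
ee_pos: [0.5542, 0.0675, 0.156]
ee_rot: [0.992, -0.122, 0.0, -0.0]
wrist_force: [-0.8, 0.2, 1.9]
gripper_width: 0.417
grip_force: 61.2
```

The wrist force went from -3.1 N to +1.9 N, so the foot is on the pad. I'll open slowly and back straight up.

```bash
python3 -m pendant '{"dr":[[0,0,0],[0,0,0],[0,0,0],[0,0,0],[0,0,0],[0,0,0],[0,0,0],[0,0,0],[0,0,0]],"linear":[[0,0,0],[0,0,0],[0,0,0],[0,0,0],[0,0,0],[0,0,0],[0,0,0],[0,0,0],[0,0,0]],"grip":[0.1,0.0,-0.2,-0.4,-0.7,-1,-1,-1,-1]}'
python3 -m pendant '{"dr":[[0,0,0],[0,0,0],[0,0,0],[0,0,0],[0,0,0],[0,0,0],[0,0,0],[0,0,0],[0,0,0],[0,0,0],[0,0,0],[0,0,0]],"linear":[[0,0,-0.003],[0,0,-0.01],[0,0,-0.02],[0,0,-0.035],[0,0,-0.05],[0,0,-0.065],[0,0,-0.08],[0,0,-0.095],[0,0,-0.107],[0,0,-0.115],[0,0,-0.12],[0,0,-0.12]],"grip":[-1,-1,-1,-1,-1,-1,-1,-1,-1,-1,-1,-1]}'
python3 -c "
from h import *
go(.54,.25,.28,60)
im=grab('scene');cv2.imwrite('pics/s3.png',cv2.resize(im['color'][150:300,290:450],(800,600),interpolation=cv2.INTER_CUBIC))"
```

```text
t: 11.33
ee_pos: [0.554, 0.0675, 0.1553]
ee_rot: [0.992, -0.122, 0.0, 0.0]
wrist_force: [0.4, 0.2, 1.3]
gripper_width: 0.996
grip_force: 0.0
t: 12.33
ee_pos: [0.5547, 0.0676, 0.277]
ee_rot: [0.992, -0.122, 0.001, -0.0]
wrist_force: [0.0, -0.1, -0.4]
gripper_width: 0.996
grip_force: 0.0
t 12.3333 pos [0.5547 0.0676 0.277 ] yaw -14.07 joints [   7.    19.8   14.1   84.1    0.  -159. ] w 0.9956665868529894 gf 0.0 F [ 0.03 -0.07 -0.38]
linear [-0.0585 -0.1733 -0.003 ] dr [ 5.000e-02 -1.700e-01 -7.407e+01]
```

View pics/s3.png

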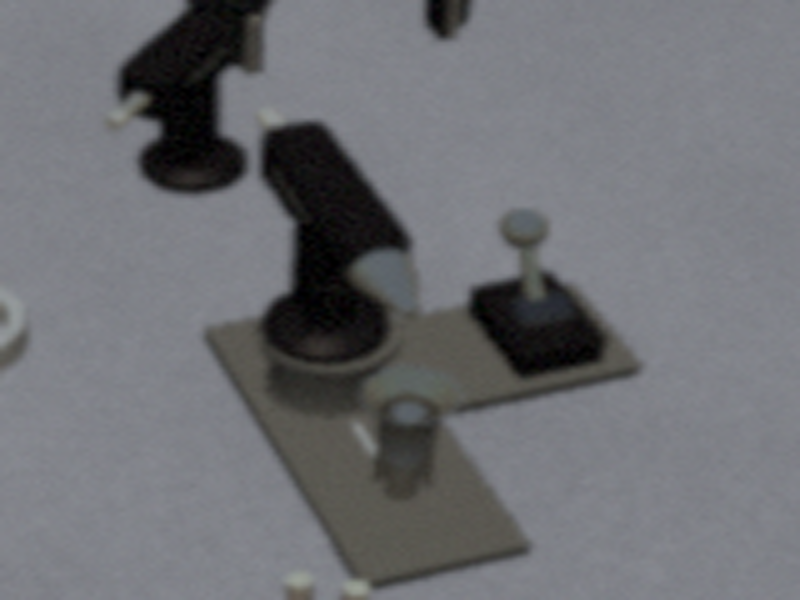

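The gun stands upright on the pedestal with its foot at (325,328) and its nozzle tip at (410,312), over the dish side. The fingers are clear. Next I'll shut them and move behind the toggle's ball.

```bash
python3 -c "
from h import *
go(.5105,.2024,.277,-14)"
```

```text
t 12.3833 pos [0.5543 0.0676 0.2759] yaw -14.07 joints [   6.9   19.9   14.    84.1    0.  -159. ] w 1.0012507054117281 gf 0.0 F [ 0.02  0.09 -0.61]
linear [-0.0753 -0.1201 -0.0012] dr [-0.02 -0.06 -0.07]
```

```bash
python3 -m pendant '{"dr":[[0,0,0],[0,0,0],[0,0,0],[0,0,0],[0,0,0],[0,0,0],[0,0,0],[0,0,0],[0,0,0],[0,0,0]],"linear":[[-0.006,-0.01,0],[-0.018,-0.028,0],[-0.03,-0.048,0],[-0.042,-0.068,0],[-0.054,-0.086,0],[-0.064,-0.102,0],[-0.071,-0.113,0],[-0.075,-0.12,0],[-0.075,-0.12,0],[-0.075,-0.12,0]],"grip":[0,0.5,1,1,1,1,1,1,1,1]}'
python3 - <<'E'
from h import *
go(.5105,.2024,.088,-14)
im=grab('top');W=world(im);c=im['color'].astype(int);v,u=np.mgrid[:480,:640]
m=(u>270)&(u<345)&(v>160)&(v<275)&(c.max(2)<75)&(W[...,2]>.14)&(W[...,2]<.2)
if m.sum()>50:
    r=cv2.minAreaRect((W[m][:,:2]*1000).astype(np.float32));print(m.sum(),r,W[m][:,2].max())
cv2.imwrite('pics/t3.png',cv2.resize(im['color'][150:300,200:400],(800,600)))
E
```

```text
t: 13.22
ee_pos: [0.5103, 0.2022, 0.275]
ee_rot: [0.993, -0.122, -0.0, 0.0]
wrist_force: [0.2, -0.2, 0.3]
gripper_width: 0.002
grip_force: 0.0
t 13.2167 pos [0.5103 0.2022 0.275 ] yaw -14.03 joints [  21.6   18.8   12.4   83.6   -0.  -144.3] w 0.00154082814843418 gf 0.0 F [ 0.2  -0.24  0.29]
linear [ 0.0002 -0.0003  0.187 ] dr [ 0.05  0.01 -0.03]
1022 ((570.3038330078125, 61.78418731689453), (37.66365051269531, 156.52841186523438), 75.31472778320312) 0.1938736018488999
```

View pics/t3.png

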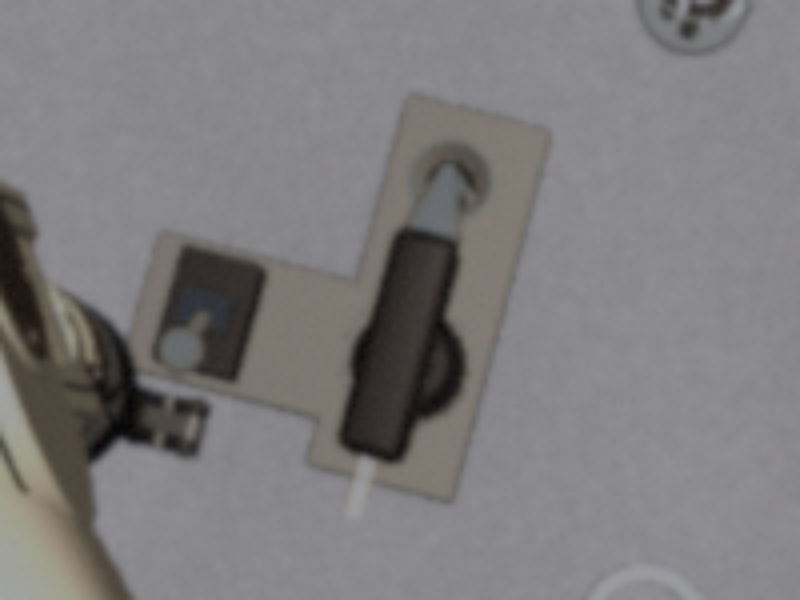

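From above, the gun's nozzle tip at (452,165) is over the dish at (452,180), given the tip's height. The gun's origin measures 2 mm off the pad and the tip 3 mm off the dish, both well inside tolerance. The ball at (182,345) is still in the off position. I'll descend behind it.

```bash
python3 -m pendant '{"dr":[[0,0,0],[0,0,0],[0,0,0],[0,0,0],[0,0,0],[0,0,0],[0,0,0],[0,0,0],[0,0,0],[0,0,0],[0,0,0],[0,0,0]],"linear":[[0,0,0.01],[0,0,0.03],[0,0,0.05],[0,0,0.07],[0,0,0.09],[0,0,0.11],[0,0,0.13],[0,0,0.15],[0,0,0.168],[0,0,0.18],[0,0,0.187],[0,0,0.187]],"grip":[1,1,1,1,1,1,1,1,1,1,1,1]}'
python3 -m pendant '{"dr":[[0,0,0],[0,0,0],[0,0,0],[0,0,0],[0,0,0],[0,0,0],[0,0,0],[0,0,0],[0,0,0],[0,0,0],[0,0,0],[0,0,0]],"linear":[[0.004,0,0],[0.008,0,0],[0.012,0,0],[0.016,0,0],[0.02,0,0],[0.024,0,0],[0.028,0,0],[0.032,0,0],[0.036,0,0],[0.04,0,0],[0.044,0,0],[0.044,0,0]],"grip":[1,1,1,1,1,1,1,1,1,1,1,1]}'
python3 -c "
from h import *
go(.5914,.1822,.088,-14)"
```

```text
t: 14.27
ee_pos: [0.5092, 0.2008, 0.086]
ee_rot: [0.992, -0.123, -0.002, 0.001]
wrist_force: [-0.1, 1.1, -0.3]
gripper_width: 0.0
grip_force: 0.0
t: 15.27
ee_pos: [0.5543, 0.1912, 0.0883]
ee_rot: [0.992, -0.123, 0.001, 0.0]
wrist_force: [0.4, -0.7, 0.6]
gripper_width: 0.003
grip_force: 0.0
t 15.2667 pos [0.5543 0.1912 0.0883] yaw -14.1 joints [  19.    29.3   -0.2   60.4   -0.  -146.8] w 0.002902391088943516 gf 3.51754199101606e-07 F [ 0.42 -0.71  0.56]
linear [ 0.0381 -0.0003  0.0003] dr [-0.   -0.07 -0.1 ]
```

```bash
python3 -m pendant '{"dr":[[0,0,0],[0,0,0],[0,0,0],[0,0,0],[0,0,0],[0,0,0],[0,0,0],[0,0,0],[0,0,0],[0,0,0]],"linear":[[0.004,0,0],[0.008,0,0],[0.012,0,0],[0.016,0,0],[0.02,0,0],[0.023,0,0],[0.026,0,0],[0.029,0,0],[0.031,0,0],[0.031,0,0]],"grip":[1,1,1,1,1,1,1,1,1,1]}'
python3 -m pendant '{"dr":[[0,0,0],[0,0,0],[0,0,0]],"linear":[[0.0015,0,0],[0.003,0,0],[0.003,0,0]],"grip":[1,1,1]}'
```

```text
t: 16.1
ee_pos: [0.5835, 0.1837, 0.0879]
ee_rot: [0.992, -0.123, -0.0, 0.0]
wrist_force: [-0.6, -0.2, -1.1]
gripper_width: -0.001
grip_force: 0.1
t: 16.35
ee_pos: [0.5862, 0.1831, 0.0882]
ee_rot: [0.992, -0.123, -0.0, 0.0]
wrist_force: [-1.9, 0.6, -0.7]
gripper_width: -0.002
grip_force: 0.4
```

```bash
python3 -m pendant '{"dr":[[0,0,0],[0,0,0],[0,0,0]],"linear":[[0.001,0,0],[0.002,0,0],[0.002,0,0]],"grip":[1,1,1]}' | sed -n 2,4p
python3 -m pendant '{"dr":[[0,0,0],[0,0,0],[0,0,0]],"linear":[[0.001,0,0],[0.002,0,0],[0.002,0,0]],"grip":[1,1,1]}' | sed -n 2,4p
```

```text
ee_pos: [0.5879, 0.1827, 0.0882]
ee_rot: [0.992, -0.122, -0.0, 0.0]
wrist_force: [-1.2, -0.1, -1.2]
ee_pos: [0.5882, 0.1826, 0.0881]
ee_rot: [0.993, -0.122, -0.002, -0.0]
wrist_force: [-6.6, 0.5, 2.4]
```

Run:
```python
from h import *
im=grab('scene');W=world(im);v,u=np.mgrid[:480,:640];P=W
m=(u>370)&(u<430)&(v>190)&(v<240)
d=(P-[.5833,.1843,.034])
ex=np.array([.9703,-.2419]);x=d[...,:2]@ex;y=d[...,:2]@np.array([.2419,.9703])
k=m&(abs(y)<.02)&(P[...,2]>.055)&(P[...,2]<.11)&(x>-.05)&(x<.06)
print(k.sum(),'lever pts x,z:',np.c_[x[k],y[k],P[k][:,2]].round(3)[::8].tolist())
```

```text
169 lever pts x,z: [[-0.001, -0.013, 0.108], [0.002, -0.014, 0.104], [0.001, -0.013, 0.099], [0.015, 0.002, 0.106], [0.009, -0.005, 0.1], [0.001, -0.012, 0.092], [0.017, 0.002, 0.102], [0.013, -0.001, 0.096], [0.016, -0.008, 0.096], [0.006, -0.011, 0.085], [0.026, 0.001, 0.099], [0.027, -0.006, 0.099], [0.017, -0.007, 0.087], [0.033, 0.006, 0.097], [0.037, -0.002, 0.099], [0.036, -0.006, 0.096], [0.029, -0.008, 0.088], [0.038, 0.01, 0.09], [0.04, 0.003, 0.09], [0.042, -0.003, 0.09], [0.036, -0.008, 0.083], [0.019, 0.0, 0.061]]
```

The force rose to 6.6 N at the stop, and the ball's front is at dock x = +42 mm, so its centre is at +29 mm, which is fully on. I'll back off, rise and move aside.

```bash
python3 -m pendant '{"dr":[[0,0,0],[0,0,0],[0,0,0],[0,0,0],[0,0,0],[0,0,0],[0,0,0],[0,0,0],[0,0,0],[0,0,0],[0,0,0],[0,0,0]],"linear":[[-0.004,0,0],[-0.014,0,0],[-0.03,0,0],[-0.05,0,0],[-0.07,0,-0.005],[-0.08,0,-0.02],[-0.085,0,-0.04],[-0.09,-0.01,-0.065],[-0.09,-0.03,-0.09],[-0.09,-0.05,-0.11],[-0.09,-0.06,-0.12],[-0.09,-0.06,-0.12]],"grip":[1,1,1,1,1,1,1,1,1,1,1,1]}'
python3 - <<'E'
from h import *
im=grab('top');W=world(im);c=im['color'].astype(int);v,u=np.mgrid[:480,:640]
m=(u>270)&(u<345)&(v>160)&(v<275)&(c.max(2)<75)&(W[...,2]>.14)&(W[...,2]<.2)
print(m.sum(),cv2.minAreaRect((W[m][:,:2]*1000).astype(np.float32)))
m=(u>225)&(u<275)&(v>195)&(v<260)&(W[...,2]>.085)&(W[...,2]<.12)
p=W[m].mean(0)-[.5833,.1843,.034];print('ball dock x',p[0]*.9703-p[1]*.2419,'z',W[m][:,2].max())
cv2.imwrite('pics/t4.png',cv2.resize(im['color'][150:300,200:400],(800,600)))
E
```

```text
t: 17.9
ee_pos: [0.5202, 0.2653, 0.2123]
ee_rot: [0.993, -0.121, 0.004, -0.003]
wrist_force: [-0.4, -0.8, 0.1]
gripper_width: 0.001
grip_force: 0.0
1017 ((570.38671875, 62.01219177246094), (37.9780158996582, 156.71017456054688), 75.48217010498047)
ball dock x 0.028310125906661102 z 0.10246366953695023
```

View pics/t4.png

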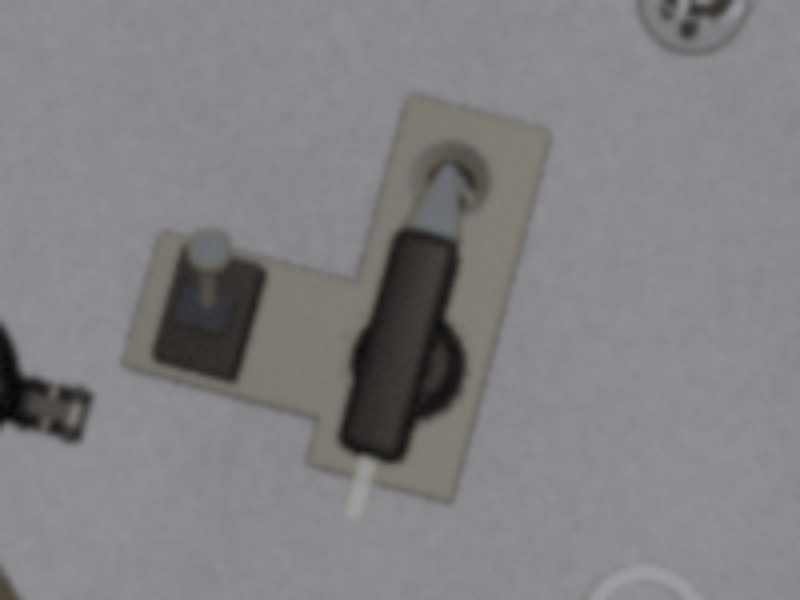

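The ball is now on the dish side at (208,250), at dock x = +28 mm of a possible 28.8. The gun hasn't moved and the hand is clear. I'll let the arm settle and hand in.

```bash
python3 -m pendant '{"dr":[[0,0,0],[0,0,0],[0,0,0],[0,0,0]],"linear":[[0,0,0],[0,0,0],[0,0,0],[0,0,0]],"grip":[1,1,1,1]}' | head -2; python3 -c "
from cell import env
print(env.close_job())"
```

```text
t: 18.28
ee_pos: [0.5168, 0.2613, 0.2073]
the job is handed in; nothing more can be done
None
```

The job is handed in (no verdict was returned): the gun stands released and upright on the pedestal, about 2 mm off centre with its nozzle about 3 mm from the dish's centre, the switch is fully over to the dish side, and I kept clear of the wreath, tape roll, tube and jar; it took about 18 s.

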